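# Locate a wooden box against the fence and stop for laser marking

## Task

Get the long wooden box located for laser marking: with the fingertips, push it along the perforated plate until its far long side lies flush along the steel fence and its end butts against the stop block clamped on that fence. Slide it only, never lift or tip it, and leave the small square box, the round tin and the mouse where they are; finish with the hand clear of everything.

Things in the scene. Friction and masses are not known exactly. Their poses are not given: they have to be found in the camera images.
- box: The work: closed hinged wooden box, 200 mm long (own y axis), 90 mm wide (own x axis), 55 mm high, 0.3 to 0.6 kg (1 to 5 N to slide it), a small flat brass clasp on the long side nearer the robot. Origin at the centre of its underside, z up. Loose on the plate, skewed to the fence by up to 18 degrees, short of the fence and to the right (-y side) of the stop.
- box_far_left (a point): Bottom corner of the long box, at the far long side (+x side, the one that goes to the fence) and the left end (+y, the one that goes to the stop).
- box_far_right (a point): Bottom corner of the long box, at the far long side and the right end (-y).
- fence: Fixed steel fence bar screwed on the plate: 360 mm long (own y axis), 25 mm thick (own x axis), 20 mm high, dark slot and tick marks on top, a screw head at each end. Origin at the centre of its underside, at the height of the plate's top, z up. Its working face looks towards the robot and lies at x = -12.5 mm in its own frame. It may be turned by up to 9 degrees.
- stop: Fixed dark steel stop block straddling the fence, 24 mm wide (own y axis), round clamping knob on top (48 mm above the plate). Its arm, 32 mm high, reaches 60 mm towards the robot from the fence's working face. Axes parallel to the fence's; origin on the fence's centre line, mid-width, at the height of the plate's top. The box butts against its right face (-y side), at y = -12 mm in its own frame.
- plate: Fixed perforated aluminium plate on two rails that run left to right: 340 mm (x) by 560 mm (y), its top 42 mm above the work surface, flat (the holes are shallow marks). Origin below its centre, at the height of the work surface.
- ring_box: Bystander: small square wooden box, 60 x 60 x 45 mm high, loose on the left part of the plate. Origin at the centre of its underside.
- tin: Bystander: round steel tin with a lid, 71 mm across, 58 mm high, standing loose on the left part of the plate. Origin at the centre of its underside.
- mouse: Bystander: black computer mouse, 104 x 60 x 33 mm high, on a thin blue pad on the table to the right of the plate. Origin at the centre of its underside.
Not all that is in view belongs to the job. What is meant by the box is not turquoise, and is the larger of those in its own colour.

How it is judged:
By the outcome, as a careful person would: the job done as asked, in the order asked, and still so for the second after the job is handed in, with the robot touching nothing.
It also fails if it takes over 58 s, if anything falls off the work surface, if the arm or the gripper's body presses on something with over 40 N, if the wrist force passes 120 N, or if a joint passes its speed limit or range.

## Robot

A 6-joint arm with a two-finger parallel gripper is mounted at the origin on the work surface. World frame = base frame: x ahead of the robot, y to its left, z up, the work surface at z = 0. Lengths are in m, angles in rad, forces in N, time in s.
With the tool pointing down it reaches from about 0.325 to 0.775 m from the base axis. Payload 5.5 kg.
Tool frame: the origin (TCP) lies on the centre line of the jaws, within the pads' length; the fingertips stand 25 mm ahead of it and the grasp point (between the pads) lies 6 mm ahead of it; z points along the fingers, x is the direction in which the jaws open and shut, and the axes are right-handed (so a half turn about z gives the same grasp; the last joint's range is limited). The gripper opens to 88 mm and grips with 3 to 60 N. Pads are 20 mm wide; open, the fingers measure 115 mm over their backs; the gripper's body (75 mm by 178 mm) begins 61 mm behind the grasp point.
Start: joints at [-1.384, 0.091, 1.231, -0, 1.82, -0.057], TCP at [0.145, -0.582, 0.248] pointing down, gripper open.
Joint ranges: [-2.87, 2.87], [-0.86, 2.18], [0.17, 2.46], [-1.51, 4.65], [0.06, 2.69], [-2.65, 2.65]. Speed limits (rad/s): [2.57, 2.57, 3.01, 3.14, 3.14, 3.14].

## Interface

Orientations are given as a unit quaternion [x, y, z, w].
In Python, from bench import arm, eyes, job gives the robot as it stands.
- The arm moves only by the tool move_arm, never from a script. Its argument "motion" is a list of rows, each a list of 5 numbers: the opening, from 0 (shut) to 1 (fully open), then the shift along the world's x, y, z in units of 30 mm (1.0 is 30 mm), then the turn about the world's z in units of 10 degrees (1.0 is 10 degrees). A call has 1 to 20 rows; each row is the pose to reach, as a shift and turn from the pose measured when the call began; what a row does not reach only later rows make up. A row lasts 1/8 s, in which the tool goes at most 62.5 mm and 10.7 degrees, less where a joint would pass 70% of its speed; a pose out of reach is approached as far as the arm can. A call with a gripper value outside its range is refused whole. The fingers move at their own pace and stop on an object; "force" is the grip in N (left out, the last holds). Time passes only in rows, so rows that repeat a pose let the fingers close. It gives the time, the measured TCP pose, the force and the opening at its end, in the units of the state.
- arm.state(): the state, without advancing time (a new reading comes with each control period).
- eyes.read_camera(name): name is "scene" or "side" or "wrist"; returns the picture (384x512x3 uint8, red, green, blue); there is no depth.
- eyes.calibration(name): a dict with "intrinsics" (3x3 intrinsics, pixels), "extrinsics" (4x4, takes a point from camera to world coordinates); the wrist camera has in their place "tool_from_camera" (4x4, takes a point from camera to tool coordinates, whose origin is the TCP and whose axes are the tool frame's). Camera axes: x right, y up, looking along -z (the intrinsics and any distortion apply to the point x, -y, -z); pixel columns grow to the right and rows downward; lengths in m; the calibration is good to about 2 mm. A picture is of the moment at which its call begins: read the wrist's pose just before it. calibration takes no time and is no camera call.
- job.hand_in(): hands the job in, once; it reports no verdict.
The state is a dict: "time": time; "joints": joint angles; "joint_vel": joint speeds; "joint_torque": joint torques, N m; "position": TCP position; "ee_rot": TCP orientation; "ft_force": force on the tool from outside, world axes, zero at the start; "wrist_torque": the same for the moment, N m; "opening": opening from 0.0 (shut) to 1.0 (fully open).
Only numpy, scipy, OpenCV 4.12 (cv2) and the standard library are available. Lean on these libraries where they do the work, as an engineer would, in place of code of your own. Each camera call takes 0.05 s, during which the arm holds its last target. There are 200 camera calls.

## Working session

There is one attempt and no reset: what is moved stays moved. The work goes in short steps, Python scripts to look and compute and a tool call to move; the robot and the scene stay as the last step left them, time stands still between calls to the robot, and variables do not carry over. Pictures are saved under pics/ and viewed, about 8 in all and at most 12, crops included, and the job is handed in when it is done.

Besides the shell and the picture viewer there is one more tool, called after "Request:" as name(argument=value, ...) on one line, values as JSON. move_arm: Moves the arm, as the interface text tells. Its arguments: {"type":"object","properties":{"motion":{"type":"array"},"force":{"type":"number"}},"required":["motion"]}

```bash
mkdir -p pics; ls; python3 - <<'E'
from bench import arm, eyes, job
import cv2,numpy as np
for n in("scene","side"):
    im=eyes.read_camera(n); cv2.imwrite(f"pics/{n}0.png",im[...,::-1]); c=eyes.calibration(n)
    print(n,np.round(c["intrinsics"],1).tolist(),np.round(c["extrinsics"],3).tolist(),c.keys())
a=cv2.imread("pics/scene0.png")
cv2.imwrite("pics/scene0b.png",cv2.resize(a,(800,600),interpolation=cv2.INTER_CUBIC))
b=cv2.imread("pics/side0.png")
cv2.imwrite("pics/side0b.png",cv2.resize(b,(800,600),interpolation=cv2.INTER_CUBIC))
c=eyes.calibration("wrist");print(c)
s=arm.state();print(s["time"],s["position"],s["ee_rot"])
E
```

```text
pics
scene [[363.9, 0.0, 251.7], [0.0, 363.9, 190.3], [0.0, 0.0, 1.0]] [[0.047, -0.817, 0.575, 1.17], [0.999, 0.038, -0.027, -0.125], [-0.0, 0.576, 0.817, 1.017], [0.0, 0.0, 0.0, 1.0]] dict_keys(['intrinsics', 'extrinsics'])
side [[349.6, 0.0, 255.1], [0.0, 349.6, 190.1], [0.0, 0.0, 1.0]] [[-0.928, 0.228, -0.295, 0.228], [-0.373, -0.563, 0.737, 0.544], [0.002, 0.794, 0.608, 0.594], [0.0, 0.0, 0.0, 1.0]] dict_keys(['intrinsics', 'extrinsics'])
{'intrinsics': array([[290.78183758,   0.        , 253.24301289],
       [  0.        , 290.78183758, 190.32520067],
       [  0.        ,   0.        ,   1.        ]]), 'tool_from_camera': array([[ 9.99999492e-01,  8.53453163e-04, -5.36998653e-04,
        -6.61592196e-06],
       [ 6.94642807e-04, -9.69107069e-01, -2.46639426e-01,
        -6.71077912e-02],
       [-7.30904389e-04,  2.46638928e-01, -9.69107169e-01,
        -1.36236724e-01],
       [ 0.00000000e+00,  0.00000000e+00,  0.00000000e+00,
         1.00000000e+00]])}
0.1 [ 0.14475298 -0.58205112  0.2466213 ] [ 7.87823720e-01 -6.15900172e-01 -6.64641740e-04 -5.66987942e-04]
```

View pics/scene0b.png

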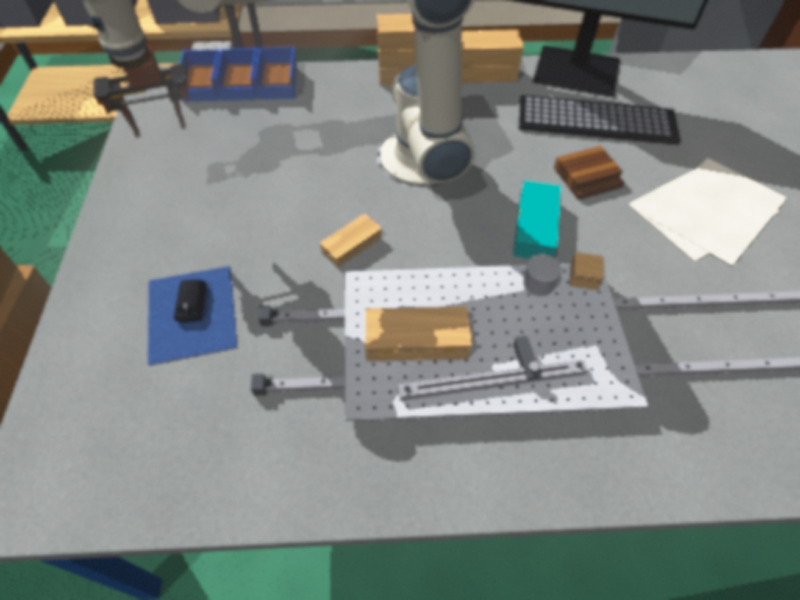

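View pics/side0b.png

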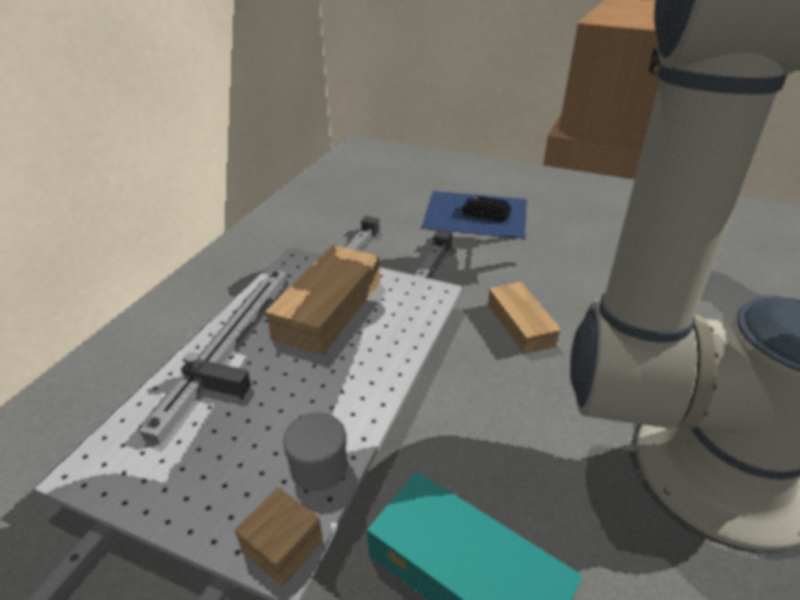

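The scene view shows these candidates for the box, with pixels in the 800x600 view:
- A large wooden box on the plate at (418,333).
- A small wooden block on the table at (351,239).
- A brown block at (588,172).
- A turquoise box at (538,218).
- The ring_box at (587,270).

The one at (418,333) fits: it is on the plate, wood-coloured, the larger of its colour and right of the stop at (527,357). I'll confirm it in a crop and measure.

```bash
cat > h.py <<'E'
from bench import arm, eyes, job
import cv2,numpy as np
from scipy.spatial.transform import Rotation as R
def ray(n,px,z,T=None):
    c=eyes.calibration(n); K=c["intrinsics"]
    T=c["extrinsics"] if T is None else T
    px=np.atleast_2d(np.asarray(px,float)); d=np.c_[(px[:,0]-K[0,2])/K[0,0],-(px[:,1]-K[1,2])/K[1,1],-np.ones(len(px))]@T[:3,:3].T
    return T[:3,3]+d*((z-T[2,3])/d[:,2])[:,None]
def proj(n,P,T=None):
    c=eyes.calibration(n); K=c["intrinsics"]; T=c["extrinsics"] if T is None else T
    p=(np.atleast_2d(P)-T[:3,3])@T[:3,:3]; return np.c_[K[0,0]*p[:,0]/-p[:,2]+K[0,2],-K[1,1]*p[:,1]/-p[:,2]+K[1,2]]
def wristT():
    s=arm.state(); T=np.eye(4); T[:3,:3]=R.from_quat(s["ee_rot"]).as_matrix(); T[:3,3]=s["position"]
    return T@eyes.calibration("wrist")["tool_from_camera"]
E
python3 - <<'E'
from h import *
a=cv2.imread("pics/scene0.png")
cv2.imwrite("pics/crop1.png",cv2.resize(a[165:275,210:425],None,fx=3.7,fy=3.7,interpolation=cv2.INTER_CUBIC))
k=.64
for nm,p,z in [("box top",[(365,308),(470,307),(471,347),(366,350)],.097),("fence top",[(401,395),(405,380),(588,361),(592,373)],.062),("stop",[(517,340),(528,337)],.074),("tin",[(542,262)],.1),("ring",[(587,260)],.087),("mouse",[(190,300)],.03)]:
    print(nm,np.round(ray("scene",np.array(p)*k,z)[:,:2],3).tolist())
E
```

```text
box top [[0.546, -0.152], [0.553, 0.053], [0.643, 0.044], [0.64, -0.152]]
fence top [[0.717, -0.091], [0.687, -0.082], [0.664, 0.269], [0.689, 0.27]]
stop [[0.618, 0.138], [0.612, 0.161]]
tin [[0.45, 0.215]]
ring [[0.439, 0.315]]
mouse [[0.462, -0.524]]
```

View pics/crop1.png

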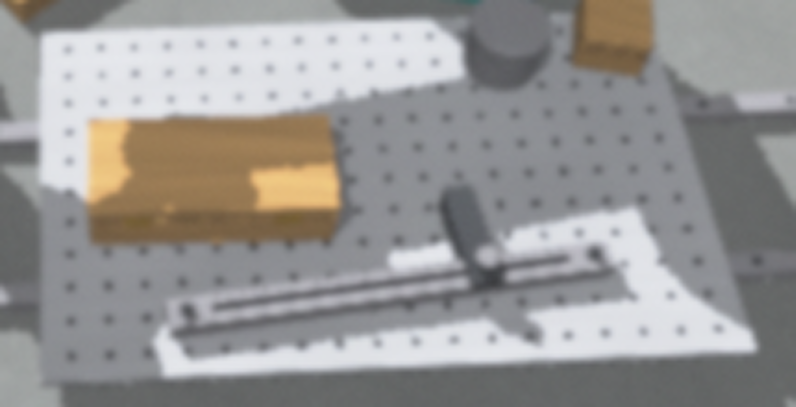

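The crop confirms it. The long wooden box spans about (90–340, 115–240) on the plate, with the fence running (170,310)–(605,255) and the stop arm at (465,215). The smaller wood box is at the top right. Next I'll take a closer look from above with the wrist camera.

Request:
move_arm(motion=[[1,4,5,1,-0.3],[1,8,10,1,-0.6],[1,12,15,1,-1],[1,15,20,1,-1],[1,15,20,1,-1],[1,15,20,1,-1],[1,15,20,1,-1],[1,15,20,1,-1],[1,15,20,1,-1],[1,15,20,1,-1],[1,15,20,1,-1],[1,15,20,1,-1],[1,15,20,1,-1],[1,15,20,1,-1],[1,15,20,1,-1],[1,15,20,1,-1],[1,15,20,1,-1]])

```text
time: 2.22
position: [0.5945, 0.0171, 0.2771]
ee_rot: [0.731, -0.683, -0.0, -0.001]
ft_force: [0.2, -0.5, -0.5]
opening: 1.005
```

```bash
python3 - <<'E'
from h import *
T=wristT(); im=eyes.read_camera("wrist")[...,::-1].copy(); cv2.imwrite("pics/w1.png",im); np.save("w1.npy",T)
s=arm.state();print(s["time"],s["position"],s["ee_rot"],s["joints"],s["opening"])
cv2.imwrite("pics/w1b.png",cv2.resize(im,(800,600),interpolation=cv2.INTER_CUBIC))
E
```

```text
2.275 [0.5945878  0.01728736 0.27701584] [ 7.30796112e-01 -6.82595226e-01 -3.46394247e-04 -8.24782826e-04] [-2.90492834e-02  8.46757124e-02  1.18537642e+00  1.77505324e-03
  1.87096939e+00  1.47409281e+00] 1.0017971310655152
```

View pics/w1b.png

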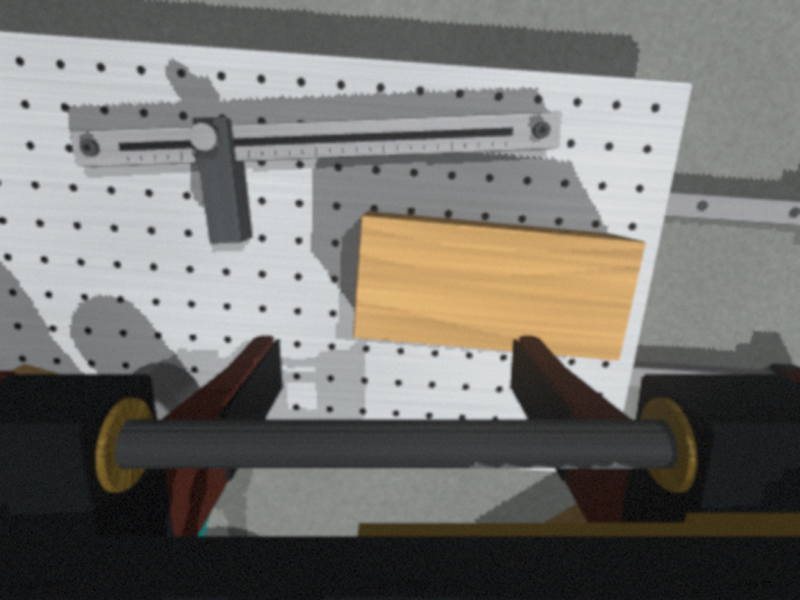

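The wrist view (800x600, up is +x and right is -y) shows:
- Box top corners at (363,214), (644,242), (620,360) and (355,337).
- The fence's robot-side edge from (77,167) to (560,148).
- The stop arm's right bottom edge ending near (251,238).

```bash
python3 - <<'E'
from h import *
im=cv2.imread("pics/w1.png"); T=np.load("w1.npy"); k=.64
hsv=cv2.cvtColor(im,cv2.COLOR_BGR2HSV); m=cv2.inRange(hsv,(10,80,150),(28,255,255)); m[240:]=0
c=max(cv2.findContours(m,0,2)[0],key=cv2.contourArea); r=cv2.minAreaRect(c); print(r)
p=cv2.approxPolyDP(c,8,True)[:,0]; print(p.tolist())
b=ray("wrist",p,.097,T); print("box top",np.round(b[:,:2],4).tolist(),"ctr",cv2.minAreaRect(b[:,:2].astype(np.float32)))
for nm,q,z in [("fence near top",[(77,167),(560,148)],.062),("fence far top",[(75,138),(560,112)],.062),("stop bot R end",[(251,238)],.042),("stop top R",[(232,120),(240,238)],.074)]:
    P=ray("wrist",np.array(q)*k,z,T)[:,:2]; print(nm,np.round(P,4).tolist(), np.degrees(np.arctan2(-(P[0]-P[-1])[0],(P[0]-P[-1])[1])))
G=cv2.resize(im[60:170,30:380],None,fx=2.28,fy=2.28*1.6); cv2.imwrite("pics/w1c.png",cv2.resize(im[60:170,40:260],None,fx=3.6,fy=3.6,interpolation=cv2.INTER_CUBIC))
E
```

```text
((318.254150390625, 184.70494079589844), (181.524169921875, 77.95127868652344), 5.19442892074585)
[[232, 138], [227, 215], [327, 224], [342, 214], [355, 227], [395, 229], [411, 155]]
box top [[0.6376, 0.043], [0.5501, 0.0445], [0.547, -0.0714], [0.5603, -0.087], [0.5455, -0.1043], [0.5462, -0.151], [0.6325, -0.1523]] ctr ((0.5909498929977417, -0.05394008755683899), (0.19633348286151886, 0.08819599449634552), 88.49560546875)
fence near top [[0.6564, 0.2592], [0.6938, -0.0973]] 6.002989689881462
fence far top [[0.6769, 0.2585], [0.7184, -0.0934]] 6.729112602570286
stop bot R end [[0.6094, 0.1367]] -0.0
stop top R [[0.6958, 0.1392], [0.6133, 0.135]] -87.07985088343779
```

View pics/w1c.png

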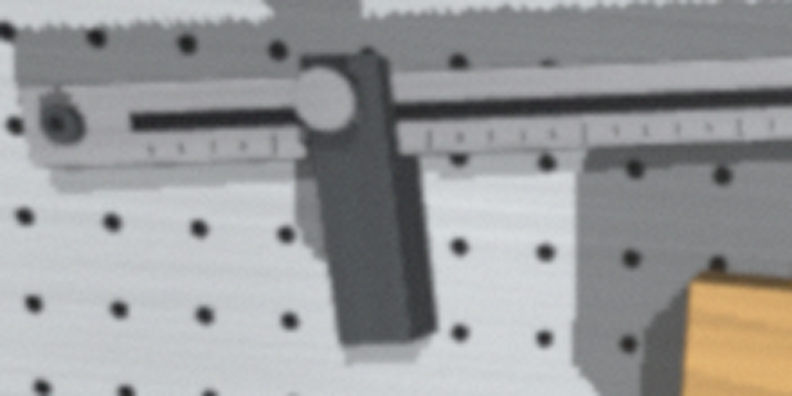

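Fence yaw is about 6°, the face is at n = 0.680 and the stop face at f = 0.070 (n and f are the fence's x and y directions). The box is at yaw -1.5°. I'll go down behind the near long side with the fingers open, straddling the clasp and aligned to the fence.

Request:
move_arm(motion=[[1,-1.4,-1.3,0,0.2],[1,-2.85,-2.7,0,0.2],[1,-2.85,-2.7,-1.5,0.2],[1,-2.85,-2.7,-3,0.2],[1,-2.85,-2.7,-4.5,0.2],[1,-2.85,-2.7,-6,0.2],[1,-2.85,-2.7,-6.6,0.2],[1,-2.85,-2.7,-6.6,0.2],[1,-2.85,-2.7,-6.6,0.2]])

```text
time: 3.4
position: [0.5102, -0.0639, 0.0814]
ee_rot: [0.743, -0.67, 0.001, -0.002]
ft_force: [-0.4, 0.8, -0.1]
opening: 1.005
```

Request:
move_arm(motion=[[1,0.25,0.03,0,0],[1,0.5,0.05,0,0],[1,0.7,0.07,0,0],[1,0.9,0.09,0,0],[1,1.1,0.11,0,0],[1,1.3,0.13,0,0],[1,1.5,0.16,0,0],[1,1.7,0.18,0,0],[1,1.9,0.2,0,0],[1,2.1,0.22,0,0],[1,2.3,0.24,0,0],[1,2.3,0.24,0,0],[1,2.3,0.24,0,0]])

```text
time: 5.03
position: [0.5796, -0.0567, 0.0816]
ee_rot: [0.743, -0.67, 0.001, -0.002]
ft_force: [0.7, -0.1, -0.1]
opening: 0.997
```

Request:
move_arm(motion=[[1,-0.4,-0.04,0,0],[1,-0.6,-0.06,0,0],[1,-0.6,-0.06,2,0],[0,-0.6,-0.06,4,0],[0,0.5,-1,5.5,0],[0,0.8,-1,6,0],[0,0.8,-1,6,0],[0,0.8,-1,6,0],[0,0.8,-1,6,0]])

```text
time: 6.15
position: [0.6028, -0.0864, 0.2602]
ee_rot: [0.743, -0.67, 0.0, -0.001]
ft_force: [0.1, 0.6, -0.3]
opening: 0.36
```

```bash
cat >> h.py <<'E'
def look(name):
    T=wristT(); im=eyes.read_camera("wrist")[...,::-1].copy(); cv2.imwrite(f"pics/{name}.png",im); np.save(name+".npy",T)
    hsv=cv2.cvtColor(im,cv2.COLOR_BGR2HSV); m=cv2.inRange(hsv,(10,80,60),(28,255,255)); m[250:]=0
    c=max(cv2.findContours(m,0,2)[0],key=cv2.contourArea); p=cv2.approxPolyDP(c,6,True)[:,0]
    b=ray("wrist",p,.097,T)[:,:2]; th=np.radians(6); n=np.array([np.cos(th),np.sin(th)]); f=np.array([-n[1],n[0]])
    for q,w in zip(p,b): print(q,w.round(4),"n %.4f f %.4f"%(w@n,w@f))
    cv2.polylines(im,[p.reshape(-1,1,2)],True,(255,0,255),1)
    cv2.imwrite(f"pics/{name}b.png",cv2.resize(im,(800,600),interpolation=cv2.INTER_CUBIC))
    s=arm.state(); print(s["time"],s["position"],s["opening"])
E
python3 -c "
from h import *
look('w2')"
```

```text
[115 103] [0.6687 0.0578] n 0.6711 f -0.0124
[126 188] [0.5829 0.0473] n 0.5846 f -0.0139
[310 188] [ 0.6029 -0.1468] n 0.5843 f -0.2090
[313 102] [ 0.6897 -0.1367] n 0.6716 f -0.2080
6.2 [ 0.60292377 -0.08641366  0.26044785] 0.3109425828952517
```

View pics/w2b.png

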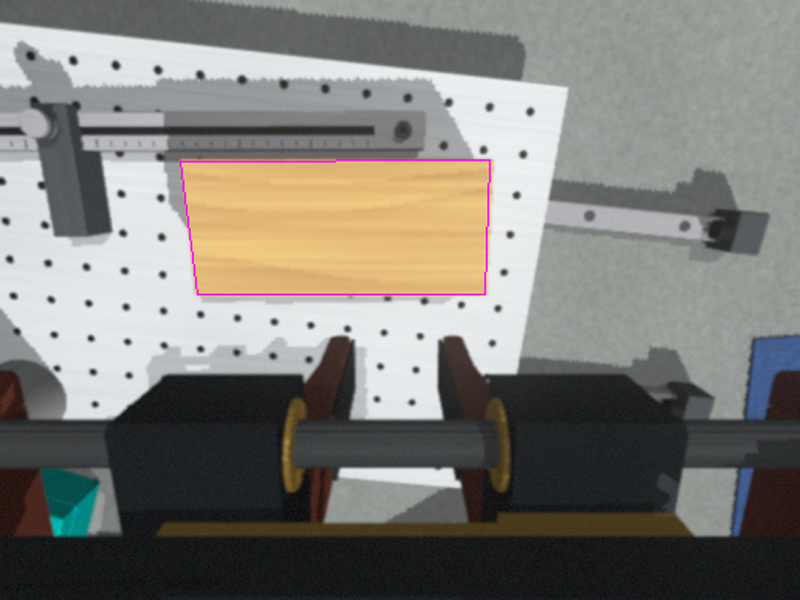

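The picture shows the box parallel to the fence with a gap of about 8 mm and its left end about 80 mm from the stop face. I'll go down beyond its right end with the fingers shut.

Request:
move_arm(motion=[[0,0.8,-1.5,0,0],[0,1.57,-3.1,0,0],[0,1.57,-3.1,-1.5,0],[0,1.57,-3.1,-3,0],[0,1.57,-3.1,-4.5,0],[0,1.57,-3.1,-5.5,0],[0,1.57,-3.1,-5.95,0],[0,1.57,-3.1,-5.95,0]])

```text
time: 7.2
position: [0.6495, -0.1792, 0.0811]
ee_rot: [0.743, -0.67, -0.0, -0.001]
ft_force: [0.0, 0.1, 0.2]
opening: 0.006
```

Request:
move_arm(motion=[[0,-0.03,0.25,0,0],[0,-0.05,0.5,0,0],[0,-0.08,0.7,0,0],[0,-0.1,0.9,0,0],[0,-0.12,1.1,0,0],[0,-0.14,1.3,0,0],[0,-0.16,1.5,0,0],[0,-0.18,1.7,0,0],[0,-0.2,1.9,0,0],[0,-0.22,2.1,0,0],[0,-0.24,2.3,0,0],[0,-0.26,2.5,0,0],[0,-0.28,2.7,0,0],[0,-0.3,2.85,0,0],[0,-0.3,2.9,0,0],[0,-0.3,2.9,0,0]])

```text
time: 9.2
position: [0.6403, -0.0917, 0.0807]
ee_rot: [0.743, -0.669, -0.001, -0.001]
ft_force: [0.6, -2.6, 3.4]
opening: 0.005
```

Request:
move_arm(motion=[[0,0.05,-0.5,0,0],[0,0.05,-0.7,0,0],[0,0.05,-0.7,2,0],[0,0.05,-0.4,4,0],[0,0,0.5,5.5,0],[0.5,-0.3,2,6,0],[0.5,-0.3,2.5,6,0],[0.5,-0.3,2.5,6,0],[0.5,-0.3,2.5,6,0]])

```text
time: 10.32
position: [0.6311, -0.0179, 0.2587]
ee_rot: [0.743, -0.67, -0.002, -0.0]
ft_force: [0.3, 0.2, -0.9]
opening: 0.417
```

```bash
python3 -c "
from h import *
look('w3')"
```

```text
[119 137] [0.6636 0.1221] n 0.6727 f 0.0521
[130 219] [0.5765 0.1113] n 0.5849 f 0.0504
[310 219] [ 0.5965 -0.083 ] n 0.5846 f -0.1449
[312 137] [ 0.6835 -0.0719] n 0.6722 f -0.1429
10.375 [ 0.63116078 -0.01803129  0.25892826] 0.46600581298141314
```

View pics/w3b.png

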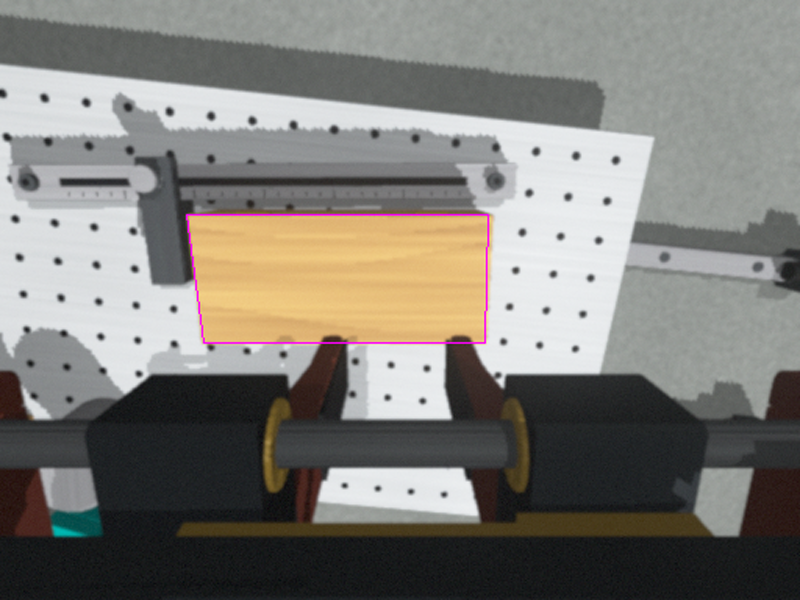

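Still parallel, with about 8 mm left to the fence and 17 mm to the stop. Next is the fence push from the near side.

Request:
move_arm(motion=[[1,-1.4,0.5,0,0],[1,-2.65,0.95,0,0],[1,-2.65,0.95,0,0],[1,-2.65,0.95,-1.5,0],[1,-2.65,0.95,-3,0],[1,-2.65,0.95,-4.5,0],[1,-2.65,0.95,-5.5,0],[1,-2.65,0.95,-5.9,0],[1,-2.65,0.95,-5.9,0]])

```text
time: 11.5
position: [0.5519, 0.0099, 0.0814]
ee_rot: [0.742, -0.67, -0.002, 0.0]
ft_force: [0.3, -0.3, 0.8]
opening: 0.999
```

Request:
move_arm(motion=[[1,0.3,0.03,0,0],[1,0.5,0.05,0,0],[1,0.6,0.06,0,0],[1,0.7,0.07,0,0],[1,0.8,0.08,0,0],[1,0.85,0.09,0,0],[1,0.9,0.09,0,0]])

```text
time: 12.38
position: [0.5788, 0.0126, 0.0815]
ee_rot: [0.742, -0.67, -0.002, 0.0]
ft_force: [-3.3, -0.2, 2.5]
opening: 1.0
```

Request:
move_arm(motion=[[1,0.03,0,0,0],[1,0.06,0,0,0],[1,0.06,0,0,0]])

```text
time: 12.75
position: [0.5806, 0.0127, 0.0815]
ee_rot: [0.742, -0.67, -0.002, 0.0]
ft_force: [-2.9, 0.7, 2.1]
opening: 1.002
```

Request:
move_arm(motion=[[1,0.04,0,0,0],[1,0.08,0,0,0],[1,0.08,0,0,0]])

```text
time: 13.12
position: [0.5811, 0.0125, 0.0815]
ee_rot: [0.742, -0.67, -0.004, 0.002]
ft_force: [-12.5, -1.3, 7.3]
opening: 0.997
```

Request:
move_arm(motion=[[1,0.04,0,0,0],[1,0.08,0,0,0],[1,0.08,0,0,0]])

```text
time: 13.5
position: [0.5811, 0.0124, 0.0815]
ee_rot: [0.743, -0.67, -0.006, 0.004]
ft_force: [-14.7, -1.1, 8.6]
opening: 1.0
```

Flush contact felt, about 15 N against the fence. Now the end push to the stop.

Request:
move_arm(motion=[[1,-0.4,-0.04,0,0],[1,-0.6,-0.06,0,0],[1,-0.6,-0.06,2,0],[0,-0.6,-0.06,3.5,0],[0,0.2,-1.5,3.5,0],[0,1.2,-3,3.5,0],[0,2.5,-4.35,3.5,0],[0,2.5,-4.35,3.5,0],[0,2.5,-4.35,3,0],[0,2.5,-4.35,1.5,0],[0,2.5,-4.35,0.5,0],[0,2.5,-4.35,0,0],[0,2.5,-4.35,0,0]])

```text
time: 15.12
position: [0.6553, -0.1171, 0.0809]
ee_rot: [0.743, -0.669, -0.007, 0.004]
ft_force: [-0.8, 0.8, -0.5]
opening: 0.005
```

Request:
move_arm(motion=[[0,-0.03,0.3,0,0],[0,-0.06,0.6,0,0],[0,-0.08,0.8,0,0],[0,-0.1,0.95,0,0],[0,-0.11,1.1,0,0],[0,-0.12,1.2,0,0],[0,-0.13,1.3,0,0],[0,-0.13,1.3,0,0]])

```text
time: 16.12
position: [0.6516, -0.0781, 0.0812]
ee_rot: [0.743, -0.669, -0.006, 0.004]
ft_force: [0.9, -3.3, 4.5]
opening: 0.006
```

Request:
move_arm(motion=[[0,-0.01,0.06,0,0],[0,-0.01,0.12,0,0],[0,-0.01,0.12,0,0]])

```text
time: 16.5
position: [0.6512, -0.0743, 0.0811]
ee_rot: [0.743, -0.669, -0.007, 0.004]
ft_force: [0.8, -2.8, 2.9]
opening: 0.003
```

Request:
move_arm(motion=[[0,-0.01,0.06,0,0],[0,-0.01,0.12,0,0],[0,-0.01,0.12,0,0]])

```text
time: 16.88
position: [0.6509, -0.0729, 0.0811]
ee_rot: [0.743, -0.67, -0.005, 0.006]
ft_force: [0.8, -10.5, 2.7]
opening: 0.004
```

Request:
move_arm(motion=[[0,0,0.06,0,0],[0,0,0.06,0,0]])

```text
time: 17.12
position: [0.6508, -0.0729, 0.0812]
ee_rot: [0.742, -0.67, -0.004, 0.007]
ft_force: [0.2, -9.7, 3.9]
opening: 0.006
```

Request:
move_arm(motion=[[0,0.05,-0.5,0,0],[0,0.05,-0.7,0,0],[0,0.05,-0.7,2,0],[0,0.05,-0.4,4,0],[0,0,0.5,5.5,0],[0,-0.3,2.5,6,0],[0,-0.6,4,6,0],[0,-0.6,4,6,0],[0,-0.6,4,6,0],[0,-0.6,4,6,0]])

```text
time: 18.38
position: [0.6329, 0.0458, 0.2605]
ee_rot: [0.742, -0.671, -0.005, 0.007]
ft_force: [1.0, -0.3, -0.1]
opening: 0.005
```

```bash
python3 -c "
from h import *
look('w4')
im=cv2.imread('pics/w4.png');cv2.imwrite('pics/w4c.png',cv2.resize(im[80:280,130:400],None,fx=2.95,fy=2.95,interpolation=cv2.INTER_CUBIC))"
```

```text
[163 137] [0.6678 0.1406] n 0.6789 f 0.0700
[172 218] [0.5813 0.1292] n 0.5916 f 0.0677
[242 222] [0.5841 0.0528] n 0.5864 f -0.0086
[247 215] [0.5928 0.0481] n 0.5945 f -0.0141
[260 224] [0.5837 0.0329] n 0.5839 f -0.0283
[264 215] [0.5946 0.0297] n 0.5944 f -0.0327
[351 216] [ 0.6027 -0.065 ] n 0.5926 f -0.1277
[357 135] [ 0.6893 -0.0547] n 0.6798 f -0.1265
18.425 [0.63298941 0.04578001 0.26057455] 0.004473530274278051
```

View pics/w4c.png

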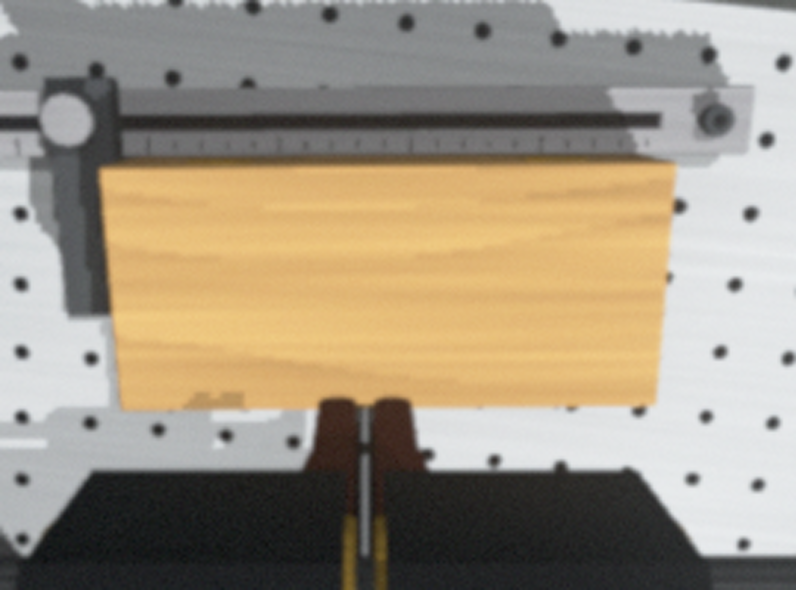

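The crop shows the box against the stop arm (left edge around (100–110,170–310)) and along the fence. I'll do one last light two-finger press to the fence, in case the end push turned it slightly.

Request:
move_arm(motion=[[1,-1.4,-0.3,0,0],[1,-2.45,-0.55,0,0],[1,-2.45,-0.55,0,0],[1,-2.45,-0.55,-1,0],[1,-2.45,-0.55,-2.5,0],[1,-2.45,-0.55,-4,0],[1,-2.45,-0.55,-5.3,0],[1,-2.45,-0.55,-5.95,0],[1,-2.45,-0.55,-5.95,0]])

```text
time: 19.55
position: [0.5592, 0.029, 0.0808]
ee_rot: [0.741, -0.671, -0.006, 0.008]
ft_force: [0.7, -0.2, 0.1]
opening: 0.978
```

Request:
move_arm(motion=[[1,0.2,0.02,0,0],[1,0.4,0.04,0,0],[1,0.5,0.06,0,0],[1,0.58,0.07,0,0],[1,0.58,0.07,0,0]])

```text
time: 20.18
position: [0.5767, 0.0312, 0.0809]
ee_rot: [0.741, -0.671, -0.006, 0.008]
ft_force: [0.0, 0.1, -0.2]
opening: 1.0
```

Request:
move_arm(motion=[[1,0.04,0.01,0,0],[1,0.08,0.02,0,0],[1,0.08,0.02,0,0]])

```text
time: 20.55
position: [0.5787, 0.0318, 0.0808]
ee_rot: [0.741, -0.671, -0.006, 0.008]
ft_force: [-3.5, 0.4, 1.7]
opening: 0.998
```

Request:
move_arm(motion=[[1,0.04,0.01,0,0],[1,0.08,0.02,0,0],[1,0.08,0.02,0,0]])

```text
time: 20.92
position: [0.5788, 0.0318, 0.0809]
ee_rot: [0.742, -0.671, -0.008, 0.011]
ft_force: [-13.1, -3.2, 7.9]
opening: 0.998
```

Request:
move_arm(motion=[[1,0.06,0.01,0,0],[1,0.06,0.01,0,0]])

```text
time: 21.18
position: [0.5787, 0.0318, 0.0809]
ee_rot: [0.742, -0.67, -0.009, 0.013]
ft_force: [-11.4, -3.0, 5.7]
opening: 0.998
```

Request:
move_arm(motion=[[1,-0.4,-0.04,0,0],[1,-0.7,-0.07,0,0],[1,-0.7,-0.07,2,0],[1,-0.7,-0.07,4,0],[1,0.5,0.2,5.5,0],[1,1.8,0.5,6.5,0],[1,1.8,0.5,6.5,0],[1,1.8,0.5,6.5,0],[1,1.8,0.5,6.5,0]])

```text
time: 22.3
position: [0.6315, 0.0465, 0.275]
ee_rot: [0.742, -0.67, -0.01, 0.013]
ft_force: [0.2, 0.6, 0.5]
opening: 1.001
```

```bash
python3 -c "
from h import *
look('w5')
im=cv2.imread('pics/w5.png');a=cv2.resize(im[80:230,90:400],None,fx=2.55,fy=2.55,interpolation=cv2.INTER_CUBIC)
s=eyes.read_camera('side')[...,::-1];b=cv2.resize(s[150:384,20:360][:,:],None,fx=.95,fy=.95)
t=np.zeros((600,800,3),np.uint8);t[:a.shape[0],:a.shape[1]]=a[:,:800];t[600-b.shape[0]:,:b.shape[1]]=b
sc=eyes.read_camera('scene')[...,::-1][150:290,200:430];c=cv2.resize(sc,None,fx=2,fy=1.5)
t[600-c.shape[0]:,340:340+c.shape[1]]=c[:,:460]
cv2.imwrite('pics/w5c.png',t)"
```

```text
[355 131] [ 0.6883 -0.0564] n 0.6787 f -0.1280
[168 130] [0.6697 0.1399] n 0.6806 f 0.0691
[175 208] [0.5832 0.1303] n 0.5936 f 0.0687
[347 208] [ 0.6025 -0.0643] n 0.5925 f -0.1269
22.35 [0.63155341 0.0465455  0.27526676] 1.0008586902314511
```

View pics/w5c.png

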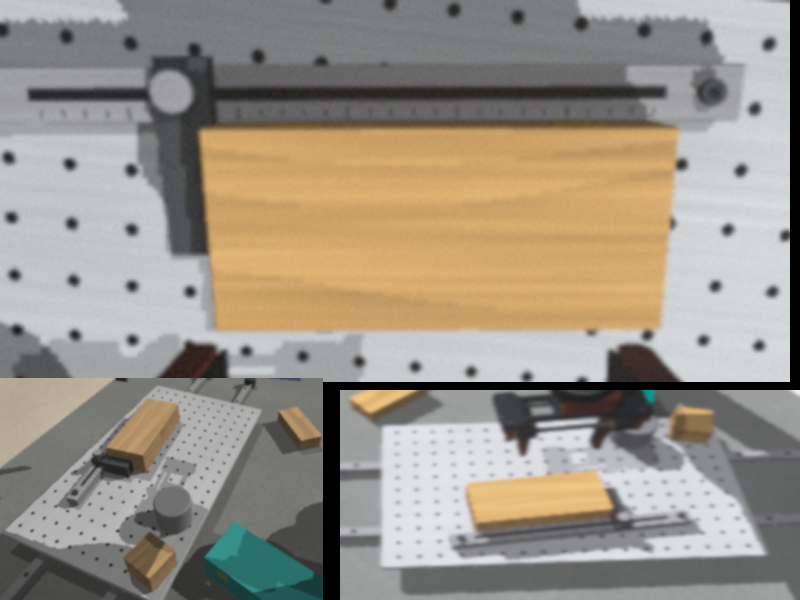

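```bash
python3 -c "
from h import *
print(job.hand_in())"
```

```text
the job is handed in; nothing more can be done
None
```

I slid the long wooden box along the plate until its far side was against the fence and its left end against the stop. The job was handed in at about 22 s, with the open hand raised clear of everything.

- **Pushes:** I squared the box to the fence with two open fingertips on its near side. I then pushed it left on its right end with the fingers shut, pressed it to the fence, pushed it up to the stop, and gave it one last press to the fence. The box was never gripped, lifted or tipped.
- **Contact:** The force rose to about 10–15 N at the fence and about 10 N at the stop. The last fence press stopped within about 0.5 mm of the first one, so the push to the stop had not turned the box noticeably.
- **Last pictures:**
  - The box is parallel to the fence within about 0.5°.
  - Its far edge is at 0.679–0.681 m, against a measured fence face of 0.680 m.
  - Its left end is at 0.069 m, against an estimated stop face of about 0.070 m.
  - These differences are within camera accuracy, so a gap of up to about 1 mm at the stop can't be ruled out. I did not press the end again after the last fence press.
- **Other items:** The small square box and the tin look unmoved in the last pictures. The mouse was not in those crops, but the arm never went near it at low height.

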